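Feel along the pressure plate of a camera back

TASK

Check the springs and face of the pressure plate in the loose camera back: stroke the fingertips (easiest with the fingers closed together) along the middle of the plate from the hinge end to the latch end, nearly the plate's full length, in an unbroken stroke, without dabbing or lifting off on the way. Press lightly, so that the plate gives a little under the fingertips all along but never bottoms, then take the hand away. Do not pick up or shift the back, and leave everything else where it is.

Things in the scene. Friction and masses are not known exactly. Their poses are not given: they have to be found in the camera images.
- back: Detached camera back, a shallow black tray 236 mm long (its x), 92 mm wide (its y), 0.4 to 0.65 kg, loose on the bench, inner side up, walls 12 mm high. Origin: centre of its underside, z up. At the -x end is the steel hinge, one wide barrel 68 mm across, 11 mm thick; at the +x end the latch, two separate hooked steel claws 60 mm apart that stick out 21 mm.
- hinge_end (a point): The pressure plate is the flat bare-metal plate in the middle of the back, 184 mm along x, 64 mm along y, its face 18 mm above the back's underside when untouched. This point: middle of its short edge at the hinge end, at that height (back frame -92, 0, 18 mm); axes as the back's
- latch_end (a point): middle of the plate's short edge at the latch end, at the height of the untouched plate's face (back frame +92, 0, 18 mm); axes as the back's
- plate (a joint): how far the sprung pressure plate is pushed down into the back, in m: 0 untouched, 0.006 bottomed. It stays level; it starts to give at about 1 N, gives about 1 mm more for each further 0.9 N, bottoms at about 6.4 N, and comes back up by itself.
- spool: empty roll-film spool standing on end, black plastic, 25 mm diameter, 65 mm tall; a bystander. Origin at the centre of its underside
- driver: slim screwdriver lying down, grey handle, 150 mm long; a bystander. Origin at the centre of its underside (of its length too)
- loupe: steel watchmaker's loupe standing upright, 40 mm diameter, 56 mm tall; a bystander. Origin at the centre of its underside
- block: dark steel bench block, 45 x 32 mm, 52 mm tall; a bystander. Origin at the centre of its underside
- camera: the wide black and aluminium panoramic camera standing on its base, 244 mm wide, 140 mm tall with its finder; a bystander. Origin at the centre of its underside
- lens: black lens standing upright, 75 mm diameter, 74 mm tall; a bystander. Origin at the centre of its underside
- tray: white two-compartment parts tray, 100 x 75 mm, 32 mm tall; a bystander. Origin at the centre of its underside
- solvent: squat conical glass bottle with white stopper, 72 mm diameter, 90 mm tall; a bystander. Origin at the centre of its underside

How it is judged:
On the way, in this order (a step that is already met when the one before it is completed fails the run):
1. the fingertips press the plate lightly (given 0.5 mm or more) at the hinge end, within 24 mm of its centre line (value of joint plate above 0.0005 m and contact force between the fingers and back above 0.2 N and y of the grasp point in the frame of back between -0.024 and 0.024 m and x of the grasp point in the frame of back between -0.11 and -0.062 m), for 0.04 s.
2. the fingertips press the plate lightly (given 0.5 mm or more) at a quarter of the way along, within 24 mm of its centre line (value of joint plate above 0.0005 m and contact force between the fingers and back above 0.2 N and y of the grasp point in the frame of back between -0.024 and 0.024 m and x of the grasp point in the frame of back between -0.045 and -0.018 m), for 0.04 s.
3. the fingertips press the plate lightly (given 0.5 mm or more) at the middle, within 24 mm of its centre line (value of joint plate above 0.0005 m and contact force between the fingers and back above 0.2 N and y of the grasp point in the frame of back between -0.024 and 0.024 m and x of the grasp point in the frame of back between -0.0125 and 0.0125 m), for 0.04 s.
4. the fingertips press the plate lightly (given 0.5 mm or more) at three quarters of the way along, within 24 mm of its centre line (value of joint plate above 0.0005 m and contact force between the fingers and back above 0.2 N and y of the grasp point in the frame of back between -0.024 and 0.024 m and x of the grasp point in the frame of back between 0.018 and 0.045 m), for 0.04 s.
5. the fingertips press the plate lightly (given 0.5 mm or more) at the latch end, within 24 mm of its centre line (value of joint plate above 0.0005 m and contact force between the fingers and back above 0.2 N and y of the grasp point in the frame of back between -0.024 and 0.024 m and x of the grasp point in the frame of back between 0.062 and 0.11 m), for 0.04 s.
At the end, for the whole second after the job is handed in: The fingertips have stroked the plate from hinge end to latch end; the plate has sprung back up (within 0.4 mm), the back lies flat within 12 mm of where it was, and every bystander is within 15 mm of its place (value of joint plate below 0.0004 m and distance of back from where it was at the start of the episode below 0.012 m and height (world z) of back below 0.004 m and angle between back's own z axis and vertical below 0.03 rad and linear speed of back below 0.01 m/s and distance of each of spool, driver, loupe, block, camera, lens, tray, solvent from where it was at the start of the episode below 0.015 m); the robot touches nothing.
It fails at once if the plate is pushed down until it bottoms (5.6 mm of its 6 mm) (value of joint plate above 0.0056 m).
It fails at once if the fingers leave the plate in mid-stroke, or dab at it: tips 5 to 12 mm over the middle 110 mm of the untouched plate (x of the grasp point in the frame of back between -0.055 and 0.055 m and y of the grasp point in the frame of back between -0.032 and 0.032 m and z of the grasp point in the frame of back between 0.042 and 0.049 m and value of joint plate below 0.0003 m).
It fails at once if the camera back is shifted more than 12 mm, lifted or tipped (distance of back from where it was at the start of the episode above 0.012 m or height (world z) of back above 0.008 m or angle between back's own z axis and vertical above 0.1 rad).
It fails at once if a bystander is shifted more than 15 mm or lifted (distance of any of spool, driver, loupe, block, camera, lens, tray, solvent from where it was at the start of the episode above 0.015 m).
It also fails if it takes over 40 s, if anything falls off the work surface, if the arm or the gripper's body presses on something with over 40 N, if the wrist force passes 120 N, or if a joint passes its speed limit or range.

ROBOT

A 6-joint arm with a two-finger parallel gripper is mounted at the origin on the work surface. World frame = base frame: x ahead of the robot, y to its left, z up, the work surface at z = 0. Lengths are in m, angles in rad, forces in N, time in s.
With the tool pointing down it reaches from about 0.425 to 0.95 m from the base axis. Payload 3.5 kg.
Tool frame: the origin (TCP) lies midway between the tips of the shut fingers; the grasp point (between the pads) lies ctrl.grasp_offset behind it (ctrl.grasp_offset is the distance from the TCP to the grasp point, in m); x points along the fingers, y is the direction in which the jaws open and shut, and the axes are right-handed (so a half turn about x gives the same grasp; the last joint's range is limited). The gripper opens to 85 mm and grips with 20 to 120 N. Pads are 22 mm wide; open, the fingers measure 114 mm over their backs; the gripper's body (76 mm by 85 mm) begins 54 mm behind the grasp point. The pads swing forward as they close: fully open they stand 13 mm farther back than shut.
Start: joints at [1.023, 0.286, 1.577, -0, 1.279, -0.15], TCP at [0.261, 0.622, 0.231] pointing down, gripper open.
Joint ranges: [-2.77, 2.77], [-0.9, 2.22], [0.21, 2.48], [-1.53, 4.67], [0.24, 2.81], [-2.84, 2.84]. Speed limits (rad/s): [2.79, 2.79, 3.14, 3.14, 3.14, 3.14].

INTERFACE

Orientations are given as a unit quaternion [x, y, z, w].
In Python, from plant import readout, read_camera, sign_off, ctrl gives the robot as it stands.
- The arm moves only by the tool drive_tool, never from a script. Its argument "steps" is a list of rows, each a list of 5 numbers: the shift along the tool's x, y, z in cm, then the turn about the tool's x in degrees, then the opening, from 0 (shut) to 1 (fully open). A call has 1 to 10 rows; each row shifts and turns the commanded pose from where the row before left it, along the tool's axes as they then stand; what a row does not reach is not made up. A row lasts 1/10 s, in which the tool goes at most 50 mm and 8.59 degrees, less where a joint would pass 70% of its speed; a pose out of reach is approached as far as the arm can. A call is refused whole if a number of a shift passes 5 or a number of a turn 8.59, either way. A call with a gripper value outside its range is refused whole. The fingers move at their own pace and stop on an object; "force" is the grip in N (left out, the last holds). Time passes only in rows, so rows that do not move let the fingers close. It gives the time, the measured TCP pose, the force and the opening at its end, in the units of the state.
- readout.get_state(): the state, without advancing time (a new reading comes with each control period).
- read_camera(name): name is "scene" or "top"; returns a dict with "frame" (400x640x3 uint8, red, green, blue), "vertical_fov" (degrees; the focal length in pixels is half the picture's height over the tangent of half this angle, whatever the lens; pixels are square), "cx", "cy" (the principal point, pixels), "k1" (the pictures are not rectified: a ray, as slopes to the right and down, at radius r is drawn at 1 + k1 r^2 times it, then the intrinsics apply), "eye" and "orientation" of the camera in the world. Camera axes: x right, y up, looking along -z (the intrinsics and any distortion apply to the point x, -y, -z); pixel columns grow to the right and rows downward; lengths in m; the calibration is good to about 2 mm. A picture is of the moment at which its call begins. There is no depth.
- sign_off(): hands the job in, once; it reports no verdict.
The state is a dict: "time": time; "qpos": joint angles; "dq": joint speeds; "joint_efforts": joint torques, N m; "eef_pos": TCP position; "tcp_rot": TCP orientation; "contact_force": force on the tool from outside, world axes, zero at the start; "wrist_torque": the same for the moment, N m; "opening": opening from 0.0 (shut) to 1.0 (fully open).
Only numpy, scipy, OpenCV 4.12 (cv2) and the standard library are available. Lean on these libraries where they do the work, as an engineer would, in place of code of your own. Each camera call takes 0.05 s, during which the arm holds its last target. There are 200 camera calls.

## Working session

There is one attempt and no reset: what is moved stays moved. The work goes in short steps, Python scripts to look and compute and a tool call to move; the robot and the scene stay as the last step left them, time stands still between calls to the robot, and variables do not carry over. Pictures are saved under pics/ and viewed, about 8 in all and at most 12, crops included, and the job is handed in when it is done.

Besides the shell and the picture viewer there is one more tool, called as name(argument=value, ...) on one line, values as JSON. drive_tool: Moves the arm, as the interface text tells. Its arguments: {"type":"object","properties":{"steps":{"type":"array","items":{"type":"array","items":{"type":"number"}}},"force":{"type":"number"}},"required":["steps"]}

```bash
mkdir -p pics; cat > h.py <<'E'
import numpy as np, cv2
from scipy.spatial.transform import Rotation as R
from plant import readout, read_camera, sign_off, ctrl
def K(c):
    f=200/np.tan(np.radians(c["vertical_fov"])/2)
    return np.array([[f,0,c["cx"]],[0,f,c["cy"]],[0,0,1.]]),np.array([c["k1"],0,0,0.])
def rays(c,px):
    k,d=K(c); u=cv2.undistortPoints(np.array(px,float).reshape(-1,1,2),k,d).reshape(-1,2)
    v=np.c_[u[:,0],-u[:,1],-np.ones(len(u))]
    return R.from_quat(c["orientation"]).apply(v)
def onplane(c,px,z):
    v=rays(c,px); e=np.array(c["eye"]); return e+v*((z-e[2])/v[:,2])[:,None]
def proj(c,P):
    k,d=K(c); v=R.from_quat(c["orientation"]).inv().apply(np.array(P,float)-np.array(c["eye"]))
    p=np.c_[v[:,0],-v[:,1],-v[:,2]]
    return cv2.projectPoints(p,np.zeros(3),np.zeros(3),k,d)[0].reshape(-1,2)
E
python3 - <<'E'
from h import *
s=readout.get_state();print(s,ctrl.grasp_offset)
for n in("top","scene"):
    c=read_camera(n);cv2.imwrite(f"pics/{n}0.png",c["frame"][:,:,::-1]);print(n,{k:v for k,v in c.items() if k!="frame"})
E
```

```text
{'time': 0.0, 'qpos': array([ 1.02299134e+00,  2.87203272e-01,  1.57816955e+00,  7.26932687e-07,
        1.27857555e+00, -1.49989717e-01]), 'dq': array([ 0.00158918, -0.0011237 ,  0.00088172,  0.00015945, -0.00287573,
       -0.00057037]), 'joint_efforts': array([ 8.76889976e-05, -4.05957699e+01, -2.92638570e+01, -8.91631430e-05,
        5.60696237e-03, -9.05798103e-07]), 'eef_pos': array([0.26112328, 0.62174368, 0.22992612]), 'tcp_rot': array([ 0.13894069,  0.69344923, -0.14050591,  0.69287931]), 'contact_force': array([-0.13238394, -0.12583322,  0.60684569]), 'wrist_torque': array([ 0.01260031,  0.03050198, -0.04444246]), 'opening': 1.0031963866683788} 0.0187
top {'vertical_fov': 54.158908182951755, 'cx': 316.11265823039355, 'cy': 201.05473235829442, 'k1': -0.06436463849647897, 'eye': array([0.4008188 , 0.03113866, 1.06469409]), 'orientation': array([-0.03298917,  0.04775889,  0.70863677, -0.70318186])}
scene {'vertical_fov': 51.788408922221514, 'cx': 322.0051460350904, 'cy': 202.87888097236373, 'k1': 0.002382656245821525, 'eye': array([ 1.10421565, -0.68319257,  0.78144914]), 'orientation': array([0.41820553, 0.14050748, 0.31054196, 0.84197712])}
```

View pics/top0.png

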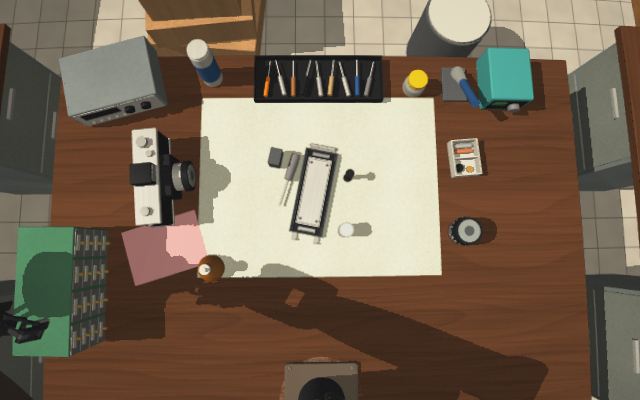

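View pics/scene0.png

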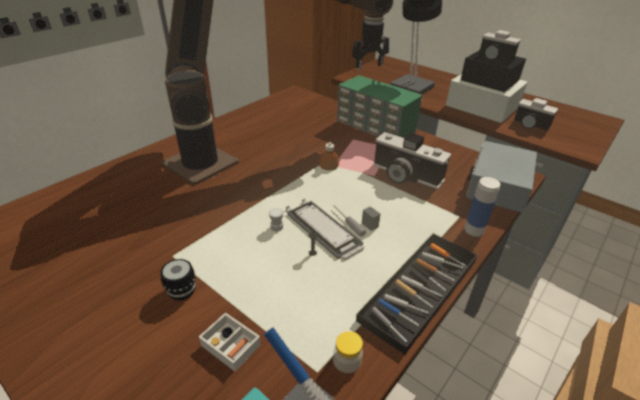

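```bash
python3 - <<'E'
from h import *
c=read_camera("top");f=c["frame"][:,:,::-1].copy()
a=cv2.resize(f[130:255,260:385],(600,600),interpolation=cv2.INTER_CUBIC);cv2.imwrite("pics/crop1.png",a)
g=cv2.cvtColor(f,cv2.COLOR_BGR2GRAY)
roi=np.zeros_like(g);roi[135:250,285:345]=1
m=((g<90)&(roi>0)).astype(np.uint8)
n,l,st,ce=cv2.connectedComponentsWithStats(m)
for i in range(1,n):
    if st[i,4]>60: print("dark",st[i],ce[i])
# inner plate: fill the largest dark contour's hole
i=1+np.argmax(st[1:,4]);cs,h=cv2.findContours((l==i).astype(np.uint8),cv2.RETR_CCOMP,cv2.CHAIN_APPROX_NONE)
for q,hh in zip(cs,h[0]):
    if cv2.contourArea(q)>200:
        r=cv2.minAreaRect(q);print("hole" if hh[3]>=0 else "outer",r);
        P=onplane(c,cv2.boxPoints(r),.012 if hh[3]<0 else .018);print(P.round(4),np.linalg.norm(np.diff(P,axis=0),axis=1),P.mean(0))
E
```

```text
dark [290 148  47  89 910] [313.74065934 192.41538462]
outer ((313.3957824707031, 191.88153076171875), (32.40259552001953, 84.66236877441406), 11.093722343444824)
[[ 0.443   0.0811  0.012 ]
 [ 0.671   0.0361  0.012 ]
 [ 0.6531 -0.0513  0.012 ]
 [ 0.4256 -0.0041  0.012 ]] [0.23241368 0.0892552  0.23234427] [0.54818564 0.01544328 0.012     ]
hole ((313.3077087402344, 191.46153259277344), (26.671791076660156, 70.20956420898438), 11.309932708740234)
[[ 4.615e-01  7.010e-02  1.800e-02]
 [ 6.493e-01  3.220e-02  1.800e-02]
 [ 6.344e-01 -3.920e-02  1.800e-02]
 [ 4.469e-01  3.000e-04  1.800e-02]] [0.19162076 0.07287739 0.19156684] [0.54802712 0.01584731 0.018     ]
```

View pics/crop1.png

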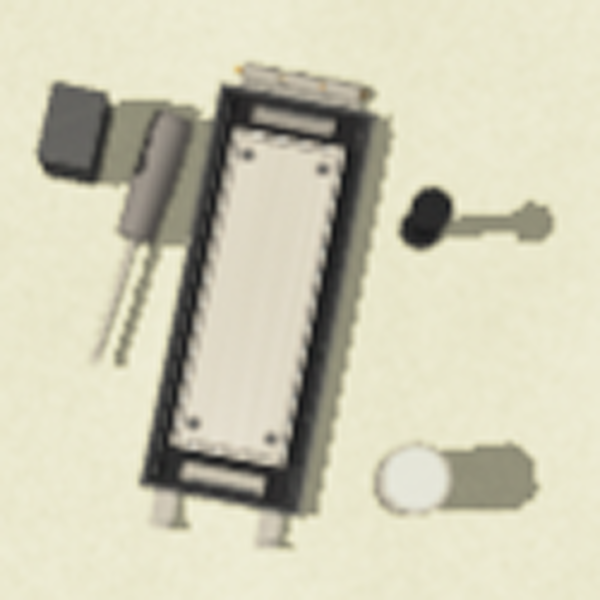

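The crop shows the hinge barrel at the far end, pixel about (324,147) in the full image. The two claws are at the robot end, about (295,236) and (317,239). The plate is centred near (313,191), with the block and driver close on the left, and the spool and loupe on the right.

```bash
python3 - <<'E'
from h import *
s=readout.get_state();M=R.from_quat(s["tcp_rot"]).as_matrix();print(M.round(4))
u=np.array([-.980,.199,0]);C=np.array([.548,.0155,0])
# check: predicted plate corners & hinge in scene view
c=read_camera("scene");f=c["frame"][:,:,::-1].copy();v=np.array([-u[1],u[0],0])
P=[C+a*u+b*v+[0,0,.018] for a,b in((-.092,-.032),(-.092,.032),(.092,.032),(.092,-.032))]+[C-.078*u+[0,0,.018],C+.078*u+[0,0,.018]]
p=proj(c,P)
for q in p: cv2.circle(f,tuple(int(round(t)) for t in q),1,(0,0,255),-1)
cv2.imwrite("pics/scene1.png",cv2.resize(f[180:280,260:400],(700,500),interpolation=cv2.INTER_CUBIC))
for a in(-.078,.078):
    print(a,C+a*u)
H=C-.078*u+[0,0,.10]
print("tool shift cm",100*M.T@(H-s["eef_pos"]))
print("angle of stroke in tool yz",np.degrees(np.arctan2(u@M[:,2],u@M[:,1])))
E
```

```text
[[-1.000e-03  3.874e-01  9.219e-01]
 [-1.600e-03  9.219e-01 -3.874e-01]
 [-1.000e+00 -1.800e-03 -3.000e-04]]
-0.078 [ 6.2444e-01 -2.2000e-05  0.0000e+00]
0.078 [0.47156  0.031022 0.      ]
tool shift cm [ 13.08738695 -43.2391768   57.58207021]
angle of stroke in tool yz -101.31163348891057
```

View pics/scene1.png

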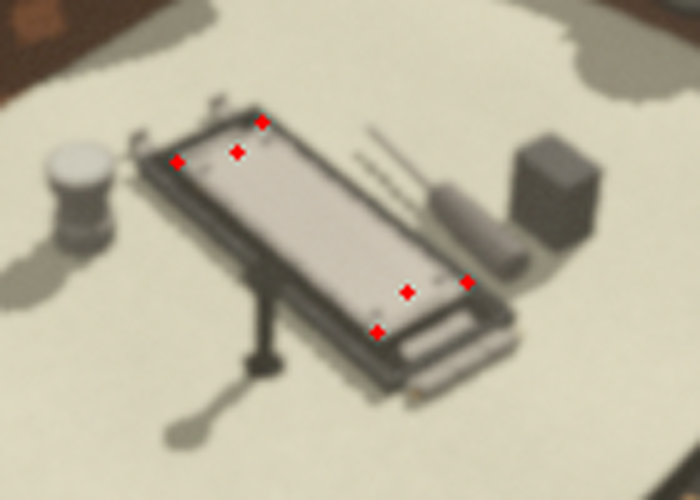

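drive_tool(steps=[[0, -1.2, 1.6, 0, 0], [0, -2.2, 2.9, 0, 0], [0, -2.2, 2.9, 0, 0], [0, -2.2, 2.9, 0, 0], [0, -2.2, 2.9, 0, 0], [0, -2.2, 2.9, 0, 0], [0, -2.2, 2.9, 0, 0], [0, -2.2, 2.9, 0, 0], [0, -2.2, 2.9, 0, 0], [0, -2.2, 2.9, 0, 0]], force=20)

```text
time: 1.2
eef_pos: [0.4359, 0.32, 0.2312]
tcp_rot: [0.14, 0.693, -0.14, 0.693]
contact_force: [0.4, -0.6, 0.9]
opening: 0.0
```

drive_tool(steps=[[0, -2.2, 2.9, 0, 0], [0, -2.2, 2.9, 0, 0], [0, -2.2, 2.9, 0, 0], [0, -2.2, 2.9, 0, 0], [0, -2.2, 2.9, 0, 0], [0, -2.2, 2.9, 0, 0], [0, -2.2, 2.9, 0, 0], [0, -2.2, 2.9, 0, 0], [0, -2.2, 2.9, 0, 0], [0, -1.2, 1.6, 0, 0]])

```text
time: 2.2
eef_pos: [0.6103, 0.0181, 0.2311]
tcp_rot: [0.14, 0.693, -0.141, 0.693]
contact_force: [0.4, 0.2, 0.5]
opening: 0.002
```

drive_tool(steps=[[0, -1.2, 1.6, -5.65, 0], [3, 0, 0, -5.65, 0], [3, 0, 0, 0, 0], [3, 0, 0, 0, 0], [1, 0, 0, 0, 0], [0, 0, 0, 0, 0], [0, 0, 0, 0, 0]])

```text
time: 2.9
eef_pos: [0.6204, 0.0034, 0.1327]
tcp_rot: [0.071, 0.703, -0.071, 0.704]
contact_force: [0.8, 0.2, 0.7]
opening: -0.005
```

```bash
cat > go.py <<'E'
from h import *
s=readout.get_state();M=R.from_quat(s["tcp_rot"]).as_matrix()
u=np.array([-.980,.199,0]);C=np.array([.548,.0155,0]);v=np.array([-u[1],u[0],0])
d=s["eef_pos"]-C;print("t",s["time"],"s,lat,z mm",1e3*d@u,1e3*d@v,1e3*d[2],"open",s["opening"],"F",s["contact_force"])
print(M.round(4).tolist());H=C-.078*u+[0,0,.04];print("shift to start cm",100*M.T@(H-s["eef_pos"]))
print("u in tool",M.T@u)
E
python3 go.py
python3 - <<'E'
from h import *
c=read_camera("scene");cv2.imwrite("pics/s2.png",cv2.resize(c["frame"][130:290,230:430,::-1],(750,600),interpolation=cv2.INTER_CUBIC))
E
```

```text
t 2.9 s,lat,z mm -73.35917863165942 -2.551076011631377 132.71063872816228 open -0.005290281967060679 F [0.80795759 0.22738104 0.65944587]
[[0.0019, 0.1989, 0.98], [-0.0002, 0.98, -0.1989], [-1.0, 0.0002, 0.0019]]
shift to start cm [ 9.27187824 -0.25660594  0.44666724]
u in tool [-1.87675961e-03  8.64041858e-05 -9.99998735e-01]
```

View pics/s2.png

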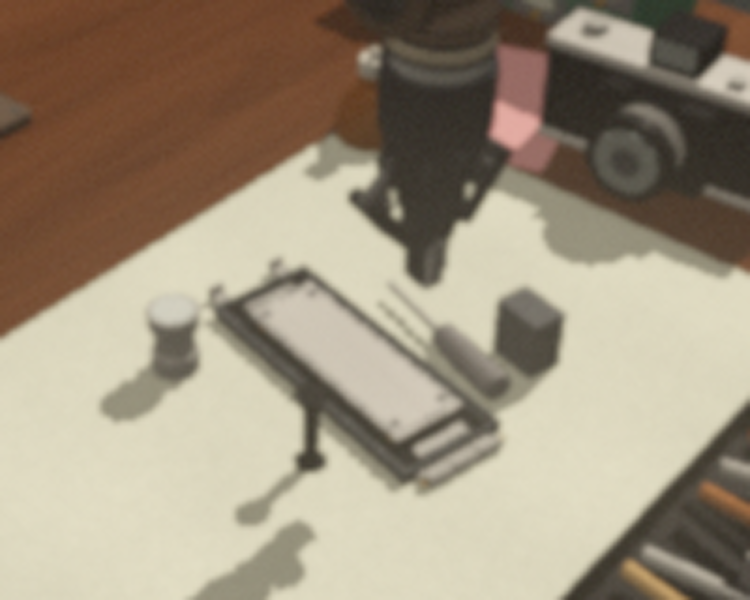

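The view shows the shut fingers above the hinge half of the plate, with the knuckles sticking out sideways toward the spool. I'll turn the gripper 90° so they line up with the stroke, then descend.

drive_tool(steps=[[0, -0.25, 0.45, 8.5, 0], [0, 0, 0, 8.5, 0], [0, 0, 0, 8.5, 0], [0, 0, 0, 8.5, 0], [0, 0, 0, 8.5, 0], [0, 0, 0, 8.5, 0], [0, 0, 0, 8.5, 0], [0, 0, 0, 8.5, 0], [0, 0, 0, 8.5, 0], [0, 0, 0, 8.5, 0]])

```text
time: 3.95
eef_pos: [0.6249, -0.0002, 0.134]
tcp_rot: [0.53, 0.468, -0.528, 0.47]
contact_force: [-0.3, -0.3, 0.2]
opening: 0.0
```

drive_tool(steps=[[2, 0, 0, 5, 0], [3, 0, 0, 0, 0], [2, 0, 0, 0, 0], [1, 0, 0, 0, 0], [0, 0, 0, 0, 0], [0, 0, 0, 0, 0], [0, 0, 0, 0, 0], [0, 0, 0, 0, 0]])

```text
time: 4.75
eef_pos: [0.6246, -0.0003, 0.053]
tcp_rot: [0.548, 0.447, -0.547, 0.448]
contact_force: [-0.2, 0.3, -0.7]
opening: 0.0
```

```bash
python3 go.py; python3 - <<'E'
from h import *
for i in range(4):
    s=readout.get_state();print(s["contact_force"],s["eef_pos"]);read_camera("top") if i<3 else 0
c=read_camera("scene");cv2.imwrite("pics/s3.png",cv2.resize(c["frame"][130:290,230:430,::-1],(750,600),interpolation=cv2.INTER_CUBIC))
E
```

```text
t 4.75 s,lat,z mm -78.18057897029902 0.23090394339313391 52.95638189500657 open 0.0004983961836937483 F [-0.19811984  0.32022001 -0.74297148]
[[0.0027, 0.98, -0.1992], [-0.0004, -0.1992, -0.98], [-1.0, 0.0027, -0.0001]]
shift to start cm [ 1.29558619 -0.02161186 -0.02294871]
u in tool [-2.74525920e-03 -9.99996708e-01  2.16541013e-04]
[-0.19811984  0.32022001 -0.74297148] [ 6.24570941e-01 -2.84205295e-04  5.29563819e-02]
[-0.28323292 -0.42476273 -0.06663993] [ 6.24338809e-01 -2.46789688e-04  5.26523059e-02]
[ 0.16005203 -1.26120796  0.43731504] [ 6.24081484e-01 -2.14414048e-04  5.23161847e-02]
[-0.40325906 -0.15934609  0.19627374] [ 6.23898085e-01 -1.98436213e-04  5.20574550e-02]
```

View pics/s3.png

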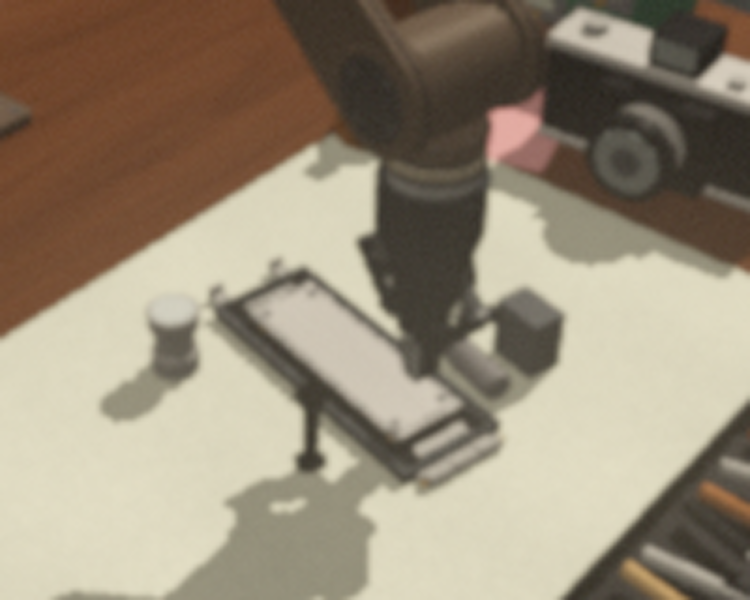

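drive_tool(steps=[[1.5, 0, 0, 0, 0], [0.5, 0, 0, 0, 0], [0, 0, 0, 0, 0], [0, 0, 0, 0, 0], [0, 0, 0, 0, 0], [0, 0, 0, 0, 0], [0, 0, 0, 0, 0], [0, 0, 0, 0, 0]])

```text
time: 5.75
eef_pos: [0.6237, -0.0001, 0.0316]
tcp_rot: [0.548, 0.447, -0.547, 0.448]
contact_force: [0.5, -0.0, -0.6]
opening: 0.002
```

```bash
python3 go.py|head -1; python3 - <<'E'
from h import *
for i in range(8):
    s=readout.get_state();print(s["contact_force"].round(2),s["eef_pos"].round(4));read_camera("top")
E
```

```text
t 5.75 s,lat,z mm -77.27818430724574 0.26421835474907596 31.61480541018012 open 0.0020906105599961394 F [ 0.54134223 -0.03459419 -0.58334653]
[ 0.54 -0.03 -0.58] [ 6.237e-01 -1.000e-04  3.160e-02]
[-0.11 -0.15 -0.9 ] [ 6.236e-01 -1.000e-04  3.160e-02]
[ 0.65 -0.86  0.2 ] [ 6.236e-01 -2.000e-04  3.150e-02]
[0.5  0.28 1.15] [ 6.236e-01 -2.000e-04  3.150e-02]
[ 1.01 -0.24  0.24] [ 6.235e-01 -1.000e-04  3.140e-02]
[-0.07 -0.    0.06] [ 6.235e-01 -1.000e-04  3.140e-02]
[ 0.44 -0.7   0.31] [ 6.235e-01 -1.000e-04  3.130e-02]
[-0.78  0.39 -0.4 ] [ 6.235e-01 -1.000e-04  3.130e-02]
```

drive_tool(steps=[[0.7, 0, 0, 0, 0], [0.4, 0, 0, 0, 0], [0.2, 0, 0, 0, 0], [0.15, 0, 0, 0, 0], [0.15, 0, 0, 0, 0], [0, 0, 0, 0, 0], [0, 0, 0, 0, 0], [0, 0, 0, 0, 0], [0, 0, 0, 0, 0], [0, 0, 0, 0, 0]])

```text
time: 7.15
eef_pos: [0.6236, -0.0001, 0.0155]
tcp_rot: [0.548, 0.447, -0.547, 0.447]
contact_force: [-2.0, 0.9, 2.1]
opening: 0.0
```

```bash
cat > rd.py <<'E'
from h import *
F=[];Z=[]
for i in range(10):
    s=readout.get_state();F.append(s["contact_force"]);Z.append(s["eef_pos"]);read_camera("top")
print(np.mean(F,0).round(2),Z[-1].round(4))
E
python3 rd.py; python3 go.py|head -1
```

```text
[-1.92  0.36  2.59] [ 6.235e-01 -1.000e-04  1.530e-02]
t 7.65 s,lat,z mm -77.16466453481516 0.26561070023679356 15.343196933438188 open 0.0017682978722696706 F [-1.75157795 -0.30782986  2.95793226]
```

drive_tool(steps=[[0, -0.3, 0, 0, 0], [0, -0.5, 0, 0, 0], [0, -0.5, 0, 0, 0], [0, -0.5, 0, 0, 0], [0, -0.5, 0, 0, 0], [0, -0.5, 0, 0, 0], [0, -0.5, 0, 0, 0], [0, -0.5, 0, 0, 0], [0, -0.5, 0, 0, 0], [0, -0.5, 0, 0, 0]])

```text
time: 8.65
eef_pos: [0.5762, 0.0095, 0.0154]
tcp_rot: [0.548, 0.447, -0.547, 0.448]
contact_force: [1.9, -0.4, 4.0]
opening: -0.001
```

```bash
python3 go.py|head -1; python3 - <<'E'
from h import *
c=read_camera("scene");cv2.imwrite("pics/s4.png",cv2.resize(c["frame"][130:290,230:430,::-1],(750,600),interpolation=cv2.INTER_CUBIC))
E
```

```text
t 8.65 s,lat,z mm -28.813581745478306 0.2814284090050352 15.405322628009438 open -0.0014435285384194142 F [ 1.88144011 -0.44447724  4.02583668]
```

View pics/s4.png

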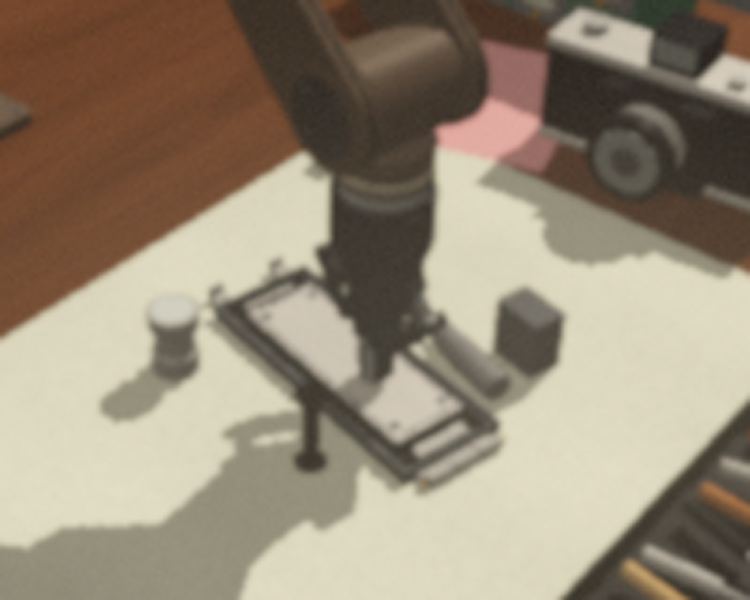

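The fingers are on the plate's centre line. The claws (215,293) and hinge (460,465) haven't moved, so I'll continue the stroke.

drive_tool(steps=[[0, -0.5, 0, 0, 0], [0, -0.5, 0, 0, 0], [0, -0.5, 0, 0, 0], [0, -0.5, 0, 0, 0], [0, -0.5, 0, 0, 0], [0, -0.5, 0, 0, 0], [0, -0.5, 0, 0, 0], [0, -0.5, 0, 0, 0], [0, -0.5, 0, 0, 0], [0, -0.5, 0, 0, 0]])

```text
time: 9.7
eef_pos: [0.527, 0.0195, 0.0153]
tcp_rot: [-0.548, -0.447, 0.548, -0.447]
contact_force: [2.2, -0.7, 2.9]
opening: 0.006
```

```bash
python3 go.py|head -1
```

```text
t 9.7 s,lat,z mm 21.34221424384478 0.2632743303425227 15.31551080849847 open 0.0060960808045579535 F [ 2.17590059 -0.70021342  2.91959395]
```

drive_tool(steps=[[0, -0.5, 0, 0, 0], [0, -0.5, 0, 0, 0], [0, -0.5, 0, 0, 0], [0, -0.5, 0, 0, 0], [0, -0.5, 0, 0, 0], [0, -0.5, 0, 0, 0], [0, -0.5, 0, 0, 0], [0, -0.5, 0, 0, 0], [0, -0.5, 0, 0, 0], [0, -0.5, 0, 0, 0]])

```text
time: 10.7
eef_pos: [0.478, 0.0294, 0.0153]
tcp_rot: [-0.548, -0.447, 0.548, -0.447]
contact_force: [2.4, 0.3, 3.1]
opening: -0.0
```

drive_tool(steps=[[0, -0.5, 0, 0, 0], [0, 0, 0, 0, 0], [0, 0, 0, 0, 0]])

```text
time: 11.0
eef_pos: [0.4723, 0.0306, 0.0149]
tcp_rot: [-0.547, -0.448, 0.548, -0.447]
contact_force: [-0.1, -0.0, 3.0]
opening: -0.005
```

```bash
python3 go.py|head -1
```

```text
t 11.0 s,lat,z mm 77.16830445173234 0.23306758941655836 14.90555198761185 open -0.005101358980220046 F [-0.09955869 -0.04286026  3.01913229]
```

drive_tool(steps=[[-0.5, 0, 0, 0, 0], [-1, 0, 0, 0, 0], [-2, 0, 0, 0, 0], [-2.5, 0, 0, 0, 0], [-2.5, 0, 0, 0, 0], [-2.5, 0, 0, 0, 0], [-2, 0, 0, 0, 0], [-1, 0, 0, 0, 0], [0, 0, 0, 0, 0], [0, 0, 0, 0, 0]])

```text
time: 12.0
eef_pos: [0.4728, 0.0304, 0.1545]
tcp_rot: [-0.547, -0.448, 0.548, -0.447]
contact_force: [-0.1, -0.3, -0.7]
opening: -0.0
```

```bash
python3 go.py|head -1; python3 - <<'E'
from h import *
c=read_camera("scene");f=c["frame"][:,:,::-1];cv2.imwrite("pics/s5.png",cv2.resize(f[130:290,230:430],(750,600),interpolation=cv2.INTER_CUBIC))
a=cv2.imread("pics/scene0.png")[205:260,330:400].astype(int);print("mean abs diff at hinge/driver/block",np.abs(a-f[205:260,330:400]).mean())
E
```

```text
t 12.0 s,lat,z mm 76.62551607750392 0.308929654293582 154.46165308061163 open -0.0004404060167020863 F [-0.1238809  -0.29723543 -0.69653421]
mean abs diff at hinge/driver/block 4.764415584415584
```

View pics/s5.png

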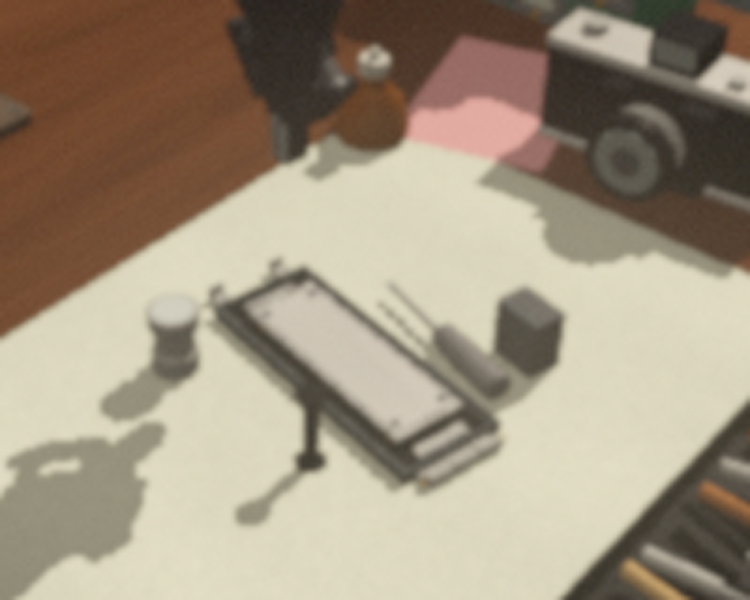

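The hand is clear, and the back (claws 215,293; hinge 460,465), spool, loupe, driver and block are at the same pixels as before.

```bash
python3 -c "
from plant import sign_off;print(sign_off())"
```

```text
the job is handed in; nothing more can be done
None
```

I stroked the plate's centre line with the fingers shut, in one unbroken contact from about 77 mm on the hinge side to 77 mm on the latch side. I then lifted straight up and handed the job in at about 12 s of the 40 s limit. The hand-in gives no verdict.

- **Pressure:** the upward force read 2.6 to 4 N whenever I checked, and the fingertips sat 14.9 to 15.4 mm above the bench. That means the plate gave about 2.5 to 3 mm, well short of bottoming. I had no direct reading of the plate itself, so this comes from force and height; single force readings scatter by about 0.5 to 1 N.
- **Centring:** the fingertips stayed within about 0.3 mm of the centre line I measured from the pictures, which is good to a few millimetres.
- **Afterwards:** the arm was about 15 cm up and touching nothing. In the last scene picture the back, spool, loupe, driver and block were at the same pixels as before the stroke, and the plate looked normal. I did not check the lens and tray again, but the arm never went near them.

No check failed. The only mismatch was the measured outline of the plate's opening, about 192 × 73 mm against a plate of 184 × 64 mm. I took this to be the gap around the plate, and the plate's corners matched the second camera view.

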